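# Fit the amber filter cell to the light base and hold it home

## Task

Switch the lamp off at the toggle on its control box, then take the amber filter cell by its knurled collar and put it on the port of the light base, turning it until its hidden keyways drop over the pins; do not force it and keep off the glass. Push it fully home against the spring and finish while still holding it down there with the gripper, so that I can tighten its grub screws. Leave the other things on the bench where they are.

Things in the scene. Friction and masses are not known exactly. Their poses are not given: they have to be found in the camera images.
- lamp_box: Grey lamp control box, 160 (x) x 120 (y) mm, fixed. Origin: centre of its underside; x points to its higher back. The pale panel on top slopes up towards +x by 0.20 rad: 44 mm above the bench at the front edge, 60 mm in the middle, 76 mm at the back. In its middle the toggle; at the back two unused extras: a dimmer knob (x 50, y -36 mm, reaching 84 mm above the bench) and a pilot lamp.
- toggle (a joint): Lamp toggle, a steel lever 34 mm long, 7 to 10 mm thick, pivoted at (0, 0, 64) mm of the lamp box, swinging in its x-z plane. 0 = ON: leans 0.4 rad from the panel's normal to the back (+x of the box, green dot); 0.8 = OFF: 0.4 rad to the front (-x, red dot). Snaps over past the middle and stays at either end; about 3 N at the tip.
- toggle_tip (a point): The free end of the toggle lever, on its axis; moves with the lever.
- light_base: Cream cast transmitted-light base, 220 (x) x 170 (y) mm, fixed, its deck 55 mm above the bench. Origin: centre of its underside. The port stands in the middle of the deck; nothing else on the deck is higher than 60 mm above the bench.
- port (a point): Centre of the light port, on its upright axis, at the flat top (shoulder) of the round aluminium boss, 85 mm above the bench. The boss is 56 mm across and stands 30 mm above the deck. The port is clamped at a different, unknown turn each time: the axes of this point say nothing about where its pins are.
- spigot_top (a point): Centre of the top of the steel spigot on the boss, 22 mm above port. The spigot is 36 mm across, straight for 17 mm above the shoulder, then tapers to 29 mm at its top. Three pins, 4 mm thick, 120 degrees apart, stick out 4.5 mm from it, their tops 11 mm above the shoulder.
- seat (a joint): Brass spring ring round the foot of the spigot, on which the cell's underside rests once past the pins. 0 = up, its top 4.5 mm above the shoulder; 0.0045 = pressed flush with the shoulder (home). The spring pushes up with 4 N at 0 and 8.5 N at 0.0045, so it lifts the cell again when let go.
- cell: Amber filter cell, loose, 95 to 200 g: an upright round collar 56 mm across, 34 mm high. Origin: centre of its underside, z up. Open below: a bore 38 mm across, 26 mm deep, with three keyways 8.4 mm wide along its full depth, 120 degrees apart, unseen from outside. Where they lie relative to this body's axes is not given. Home: the underside on the shoulder (at port).
- cell_collar (a point): Point on the cell's axis 20 mm above its underside, the middle of the black knurled band to grip. Set on the spigot, the cell's underside rides on the pin tops; turned under light pressure (at most 120 degrees one way) it drops 6.5 mm to the spring ring once the keyways are within about 0.1 rad of the pins, then can be pushed 4.5 mm further home.
- cell_glass: The amber glass disc of the cell, 47 mm across, its face 2 mm below the cell's top rim; this origin lies at the centre of the cell's underside. Not to be touched.
- pad: Grey pad, 230 x 230 x 3 mm, fixed to the bench, on which the three cells stand at least 100 mm apart between centres. Origin: centre of its underside.
- green_cell: Bystander on the pad: a cell of the same shape and size with green glass; same origin.
- clear_cell: Bystander on the pad: a cell of the same shape and size with clear, pale glass; same origin.
- eyepiece: Bystander: black eyepiece standing upright, 38 mm across and 64 mm high; origin at the centre of its foot.
- ring_light: Bystander: black ring light lying flat, 92 mm across, 26 mm high, with three thumbscrews reaching 66 mm from its centre; origin at the centre of its underside.
- lens_fluid: Bystander: small blue bottle, 40 mm across and 105 mm high; origin at the centre of its foot.
- slide_box: Bystander: wooden slide box, 82 x 105 x 32 mm; origin at the centre of its underside.
- screwdriver: Bystander: screwdriver lying on the bench, 150 mm long.
- dust_blower: Bystander: dark rubber dust blower standing on its bulb, 58 mm across and 105 mm high; origin at the centre of its foot.

How it is judged (in metres and radians):
On the way, in this order (a step that is already met when the one before it is completed fails the run):
1. the lamp is switched off (value of joint toggle above 0.65 rad), for 0.2 s.
2. the amber cell has dropped over the pins, square on the port (horizontal distance between cell and port below 0.0025 m and angle between cell's own z axis and vertical below 0.06 rad and z of cell in the frame of port below 0.0075 m and value of joint toggle above 0.65 rad), for 0.1 s.
At the end, for the whole second after the job is handed in: Toggle off (above 0.65); the fingers still bear on the amber cell (over 2 N), holding it still, upright within 0.06 rad, within 2.5 mm of the port axis, underside within 1.5 mm of the shoulder, spring ring pressed over 3 mm; no bystander moved over 20 mm (horizontal distance between cell and port below 0.0025 m and angle between cell's own z axis and vertical below 0.06 rad and value of joint toggle above 0.65 rad and z of cell in the frame of port below 0.0015 m and value of joint seat above 0.003 m and contact force between the fingers and cell above 2 N and linear speed of cell below 0.01 m/s and distance of each of green_cell, clear_cell, eyepiece, ring_light, lens_fluid, slide_box, screwdriver, dust_blower from where it was at the start of the episode below 0.02 m); the arm keeps its last pose, push and grip.
It fails at once if the cell forced on the port with more than 60 N (contact force between cell and light_base above 60 N).
It fails at once if the amber glass touched by the gripper (contact force between the fingers and cell_glass above 0.5 N).
It fails at once if a bystander pushed more than 20 mm from its place (distance of any of green_cell, clear_cell, eyepiece, ring_light, lens_fluid, slide_box, screwdriver, dust_blower from where it was at the start of the episode above 0.02 m).
It also fails if it takes over 64 s, if anything falls off the work surface, if the arm or the gripper's body presses on something with over 40 N, if the wrist force passes 120 N, or if a joint passes its speed limit or range.

## Robot

A 6-joint arm with a two-finger parallel gripper is mounted at the origin on the work surface. World frame = base frame: x ahead of the robot, y to its left, z up, the work surface at z = 0. Lengths are in mm, angles in rad, forces in N, time in s.
With the tool pointing down it reaches from about 350 to 975 mm from the base axis. Payload 7.1 kg.
Tool frame: the origin (TCP) lies at the centre of the arm's flange, where the gripper is bolted on; the fingertips stand 182 mm ahead of it and the grasp point (between the pads) lies 163 mm ahead of it; x points along the fingers, y is the direction in which the jaws open and shut, and the axes are right-handed (so a half turn about x gives the same grasp; the last joint's range is limited). The gripper opens to 88 mm and grips with 3 to 60 N. Pads are 20 mm wide; open, the fingers measure 115 mm over their backs; the gripper's body (75 mm by 178 mm) begins 61 mm behind the grasp point.
Start: joints at [-1.166, 0.423, 1.63, -0, 1.089, -0.019], TCP at [257.033, -569.685, 404.675] pointing down, gripper open.
Joint ranges: [-3, 3], [-0.9, 2.11], [0.09, 2.58], [-1.31, 4.45], [0.11, 2.69], [-2.54, 2.54]. Speed limits (rad/s): [2.39, 2.39, 3.01, 3.14, 3.14, 3.14].

## Interface

Orientations are given as a rotation vector (axis times angle).
In Python, from workcell import readout, viewer, workorder, models gives the robot as it stands. The module is installed in compiled form; this text tells all that it offers.
- The arm moves only by the tool apply_moves, never from a script. Its argument "commands" is a list that holds one entry, the list of rows, each a list of 4 numbers: the shift along the world's x, y, z in m, then the turn about the world's z in rad. A call has 1 to 8 rows; each row is the pose to reach, as a shift and turn from the pose commanded when the call began; what a row does not reach only later rows make up. A row lasts 1/8 s, in which the tool goes at most 62.5 mm and 10.7 degrees, less where a joint would pass 70% of its speed; a pose out of reach is approached as far as the arm can. A call with a gripper value outside its range is refused whole. "gripper" is the finger opening in m, from 0 to 0.0878, set as the call begins (left out, the last holds). The fingers move at their own pace and stop on an object; the grip force is fixed at half the most. Time passes only in rows, so rows that repeat a pose let the fingers close. It gives the time, the measured TCP pose, the force and the opening at its end, in the units of the state.
- readout.get_obs(): the state, without advancing time (a new reading comes with each control period).
- viewer.get_image(name): name is "scene" or "side" or "wrist"; returns a dict with "color" (384x512x3 uint8, red, green, blue), "vertical_fov" (degrees; the focal length in pixels is half the picture's height over the tangent of half this angle, whatever the lens; pixels are square), "cx", "cy" (the principal point, pixels), "rvec" (rotation vector, rad) and "tvec" (3), from world to camera coordinates, as OpenCV has them. Camera axes: x right, y down, z forward; pixel columns grow to the right and rows downward; lengths in mm; the calibration is good to about 2 mm. A picture is of the moment at which its call begins. There is no depth.
- workorder.close_job(): hands the job in, once; it reports no verdict.
Trained networks look in the newest picture that a camera, given by its name, has taken for a name from the list of things; names that differ only in an ending like _2 or _b are one class to them, and where a whole thing is asked for, a point or a joint stands for the part that bears it (a point fixed in the world has none). Each returns a list of dicts, best first, with "conf" (0 to 1); they miss things now and then, are a little off and sometimes report something else, mostly with a low value. They report only what shows in the picture. A call takes as long as a camera call.
- models.search_frame(camera, label): "position" ([x, y, z] in mm, in world coordinates, good to about 4 mm: the middle of the surface that is visible of it).
- models.place_of(camera, label): "position" ([x, y, z] in mm, in world coordinates, good to about 4 mm: a listed point, or the origin of a listed thing).
The state is a dict: "t": time; "qpos": joint angles; "qvel": joint speeds; "joint_torque": joint torques, N m; "ee_pos": TCP position; "orientation": TCP orientation; "ft_force": force on the tool from outside, world axes, zero at the start; "moment": the same for the moment, N m; "width": finger opening in mm.
Only numpy, scipy, OpenCV 4.12 (cv2) and the standard library are available. Lean on these libraries where they do the work, as an engineer would, in place of code of your own. Each camera call takes 0.05 s, during which the arm holds its last target.

## Working session

There is one attempt and no reset: what is moved stays moved. The work goes in short steps, Python scripts to look and compute and a tool call to move; the robot and the scene stay as the last step left them, time stands still between calls to the robot, and variables do not carry over. Pictures are saved under pics/ and viewed, and the job is handed in when it is done.

Besides the shell and the picture viewer there is one more tool, called after "Request:" as name(argument=value, ...), one argument or row to a line, values as JSON. apply_moves: Moves the arm, as the interface text tells. Its arguments: {"type":"object","properties":{"commands":{"type":"array","items":{"type":"array","items":{"type":"array","items":{"type":"number"}}}},"gripper":{"type":"number"}},"required":["commands"]}

```bash
mkdir -p pics; cat > h.py <<'E'
import cv2,numpy as np
from workcell import readout, viewer, workorder, models
def snap(n,f):
    d=viewer.get_image(n); cv2.imwrite(f'pics/{f}.png',cv2.resize(d['color'][:,:,::-1],(768,576))); return d
def K(d):
    f=d['color'].shape[0]/2/np.tan(np.radians(d['vertical_fov'])/2)
    return np.array([[f,0,d['cx']],[0,f,d['cy']],[0,0,1.]])
def back(d,u,v,z):
    R=cv2.Rodrigues(np.array(d['rvec'],float))[0];t=np.array(d['tvec'],float)
    c=-R.T@t; r=R.T@np.linalg.inv(K(d))@[u,v,1]
    return c+r*(z-c[2])/r[2]
def proj(d,P):
    return cv2.projectPoints(np.array(P,float).reshape(-1,1,3),np.array(d['rvec'],float),np.array(d['tvec'],float),K(d),None)[0].reshape(-1,2)
E
python3 - <<'E'
from h import *
o=readout.get_obs();print({k:np.round(v,3).tolist() for k,v in o.items()})
for c in ['scene','side','wrist']:
    d=snap(c,c+'0')
    print(c,d['vertical_fov'],d['cx'],d['cy'],d['rvec'],d['tvec'])
    for l in ['lamp_box','toggle_tip','light_base','port','spigot_top','cell','cell_collar','green_cell','clear_cell','lens_fluid','dust_blower','pad','eyepiece']:
        r=models.place_of(c,l)
        print(c,l,[(np.round(q['position']).tolist(),round(q['conf'],2)) for q in r[:3]])
E
```

```text
{'t': 0.0, 'qpos': [-1.166, 0.424, 1.631, -0.0, 1.089, -0.019], 'qvel': [-0.001, -0.0, 0.001, 0.002, -0.001, -0.001], 'joint_torque': [0.002, -54.462, -27.367, 0.065, 0.023, -0.0], 'ee_pos': [256.951, -569.445, 403.9], 'orientation': [1.988, 0.429, -1.988], 'ft_force': [0.179, -0.029, -0.15], 'moment': [0.032, -0.002, -0.05], 'width': 87.989}
scene 43.38831457650322 259.6596004293357 194.4500261019768 [ 2.30774981  0.56296524 -0.25102513] [-449.52297927 -118.0696872  1862.14213024]
scene lamp_box [([477.0, -367.0, 0.0], 0.81)]
scene toggle_tip [([474.0, -369.0, 2.0], 0.61), ([478.0, -366.0, 96.0], 0.47)]
scene light_base [([573.0, -52.0, 1.0], 0.89)]
scene port [([572.0, -49.0, 86.0], 0.94)]
scene spigot_top [([571.0, -48.0, 110.0], 0.81)]
scene cell [([479.0, 384.0, -1.0], 0.53)]
scene cell_collar [([480.0, 381.0, 22.0], 0.54), ([477.0, -370.0, -1.0], 0.46)]
scene green_cell [([419.0, 281.0, 2.0], 0.6)]
scene clear_cell [([538.0, 276.0, 3.0], 0.61), ([480.0, 380.0, 21.0], 0.33)]
scene lens_fluid [([645.0, -426.0, -2.0], 0.8)]
scene dust_blower [([277.0, 360.0, -2.0], 0.63)]
scene pa
[... 579 characters left out ...]
)]
side clear_cell [([536.0, 274.0, 1.0], 0.55), ([574.0, -52.0, 107.0], 0.16)]
side lens_fluid [([645.0, -429.0, 1.0], 0.77)]
side dust_blower [([274.0, 360.0, 1.0], 0.93)]
side pad [([483.0, 328.0, 0.0], 0.8), ([480.0, -370.0, 98.0], 0.69)]
side eyepiece [([736.0, 203.0, -1.0], 0.6), ([471.0, -368.0, -2.0], 0.52)]
wrist 59.27214818454615 257.25229929343743 189.33778766332466 [-2.4125425   1.55862059  0.24242212] [-624.83677828  -37.45510155  391.34660434]
wrist lamp_box []
wrist toggle_tip []
wrist light_base []
wrist port []
wrist spigot_top []
wrist cell []
wrist cell_collar []
wrist green_cell []
wrist clear_cell []
wrist lens_fluid []
wrist dust_blower []
wrist pad []
wrist eyepiece []
```

View pics/scene0.png

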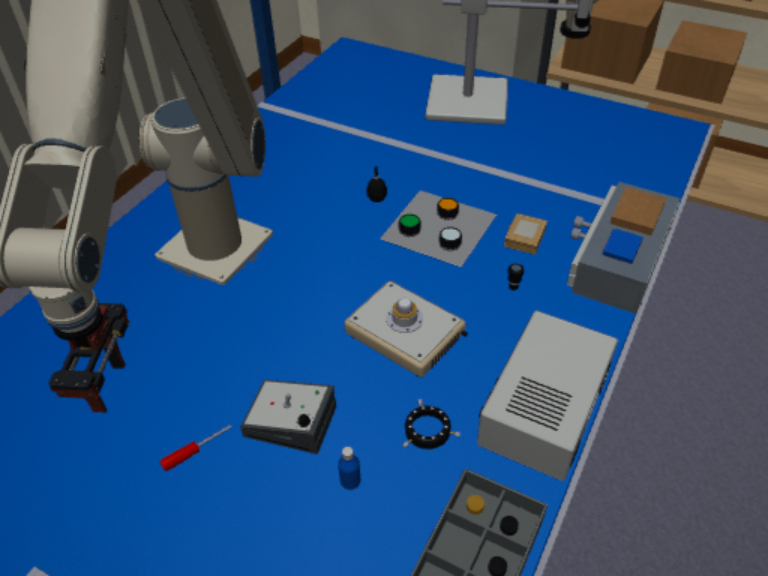

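View pics/side0.png

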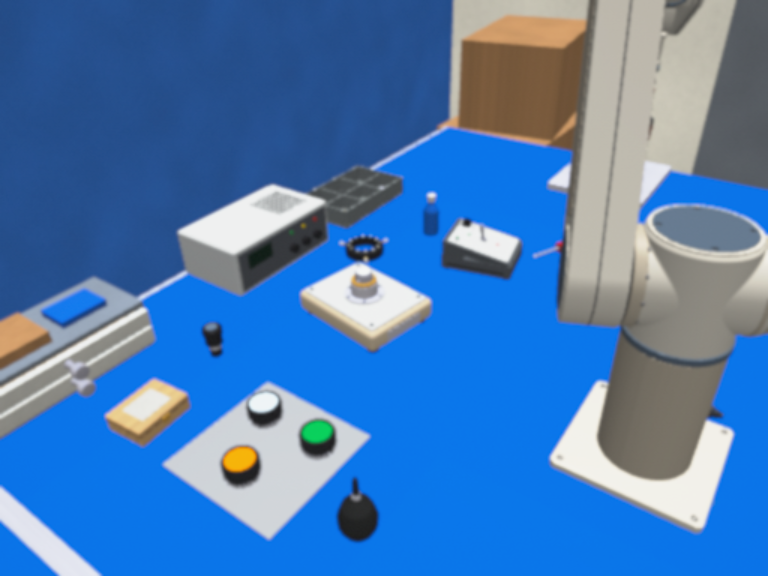

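View pics/wrist0.png

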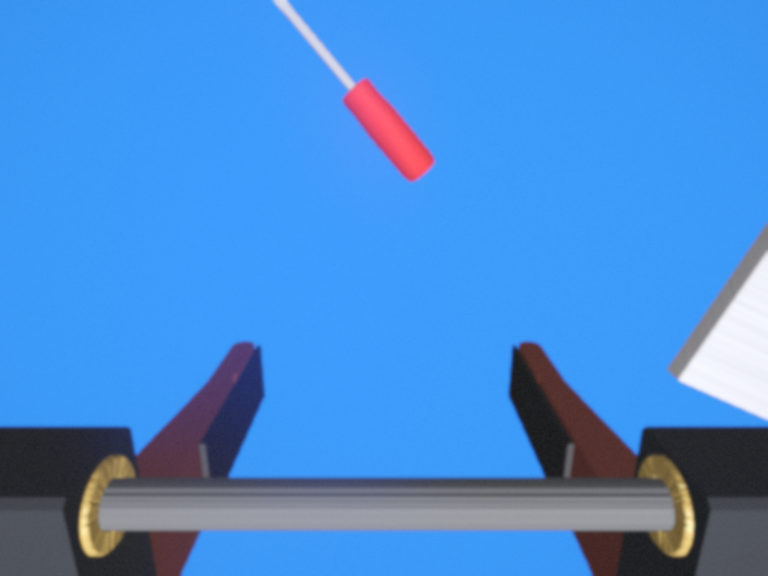

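```bash
python3 - <<'E'
from h import *
o=readout.get_obs();R=cv2.Rodrigues(np.array(o['orientation']))[0];print(np.round(R,3))
d=viewer.get_image('scene')
for n,u,v,z in [('red',271,403,56),('green',303,407,64),('pilot',318,392,72),('knob',304,420,80),('fl',264,381,44),('bl',334,383,76),('fr',244,430,44),('br',318,444,76),('port top',405,303,107)]:
    print(n,np.round(back(d,u/1.5,v/1.5,z),1))
c=d['color'];cv2.imwrite('pics/box.png',cv2.resize(c[240:310,150:240,::-1],None,fx=8,fy=8,interpolation=cv2.INTER_CUBIC))
hsv=cv2.cvtColor(c,cv2.COLOR_RGB2HSV)
m=cv2.inRange(hsv,(8,150,120),(25,255,255));m[:120]=0;m[160:]=0;m[:,:280]=0;m[:,320:]=0
ys,xs=np.nonzero(m);print(len(xs),xs.mean(),ys.mean(),np.round(back(d,xs.mean(),ys.mean(),35),1))
s=viewer.get_image('side')
hsv=cv2.cvtColor(s['color'],cv2.COLOR_RGB2HSV)
m=cv2.inRange(hsv,(8,150,120),(25,255,255));m[:290]=0;m[335:]=0;m[:,:140]=0;m[:,180:]=0
ys,xs=np.nonzero(m);print(len(xs),xs.mean(),ys.mean(),np.round(back(s,xs.mean(),ys.mean(),35),1))
cv2.imwrite('pics/boxs.png',cv2.resize(s['color'][135:195,285:360,::-1],None,fx=8,fy=8,interpolation=cv2.INTER_CUBIC))
cv2.imwrite('pics/ports.png',cv2.resize(s['color'][165:235,195:295,::-1],None,fx=7,fy=7,interpolation=cv2.INTER_CUBIC))
for z,a in((96,'toggle_tip'),): pass
E
```

```text
[[ 0.     0.411 -0.912]
 [-0.    -0.912 -0.411]
 [-1.     0.     0.   ]]
red [ 439.6 -375.2   56. ]
green [ 505.5 -358.7   64. ]
pilot [ 516.3 -318.9   72. ]
knob [ 531.2 -392.4   80. ]
fl [ 388.8 -329.1   44. ]
bl [ 535.  -287.6   76. ]
fr [ 422.8 -446.4   44. ]
br [ 581.6 -423.7   76. ]
port top [574.7 -51.6 107. ]
59 298.1525423728813 135.74576271186442 [478.3 385.4  35. ]
301 159.41860465116278 305.936877076412 [480.  383.3  35. ]
```

View pics/box.png

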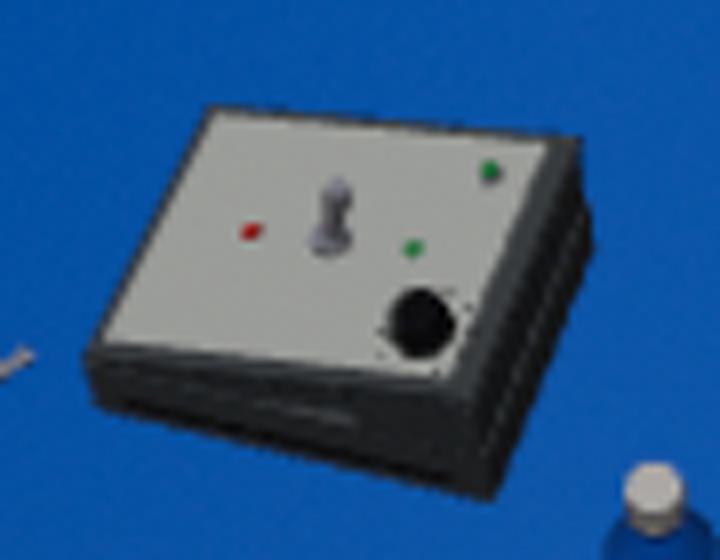

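View pics/boxs.png

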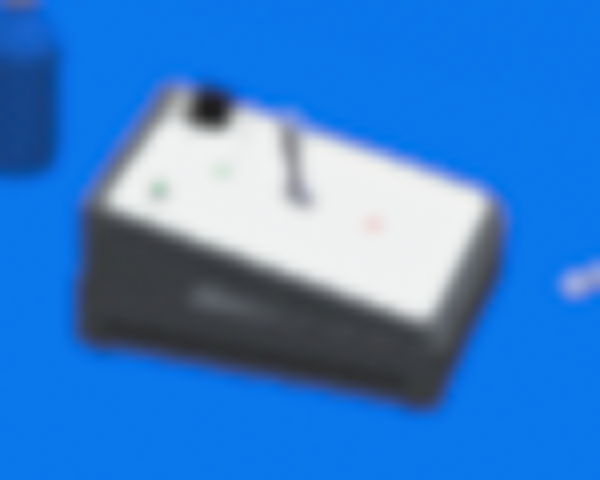

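View pics/ports.png

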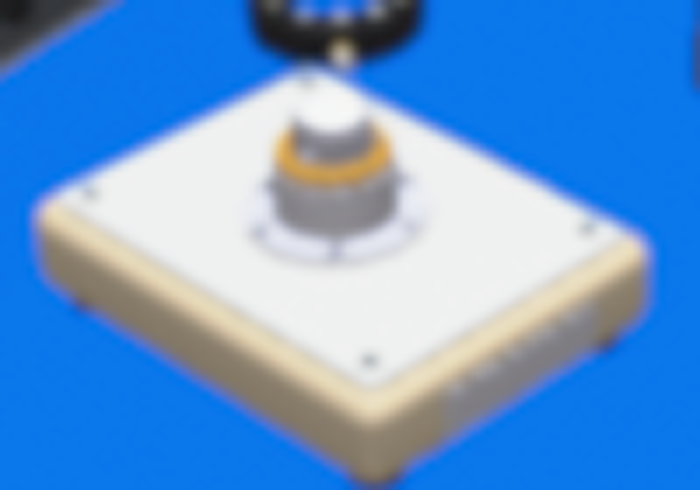

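Request:
apply_moves(
  commands=[
    [[0.05,0.043,0,-0.04],[0.1,0.086,0,-0.08],[0.15,0.128,0,-0.12],[0.2,0.171,0,-0.17],[0.244,0.2085,0,-0.17],[0.244,0.2085,-0.04,-0.17],[0.244,0.2085,-0.08,-0.17],[0.244,0.2085,-0.1,-0.17]],
  ],
  gripper=0,
)

```text
t: 3.2
ee_pos: [500.7, -360.5, 302.6]
orientation: [2.085, 0.269, -2.089]
ft_force: [-0.1, -0.0, 0.2]
width: 11.2
```

```bash
python3 - <<'E'
from h import *
d=snap('scene','s1');snap('wrist','w1');print(readout.get_obs()['t'],readout.get_obs()['ee_pos'])
cv2.imwrite('pics/s1c.png',cv2.resize(d['color'][200:310,140:260,::-1],None,fx=6,fy=5,interpolation=cv2.INTER_CUBIC))
E
```

```text
3.3 [ 500.40881913 -360.91749608  302.63074369]
```

View pics/s1c.png

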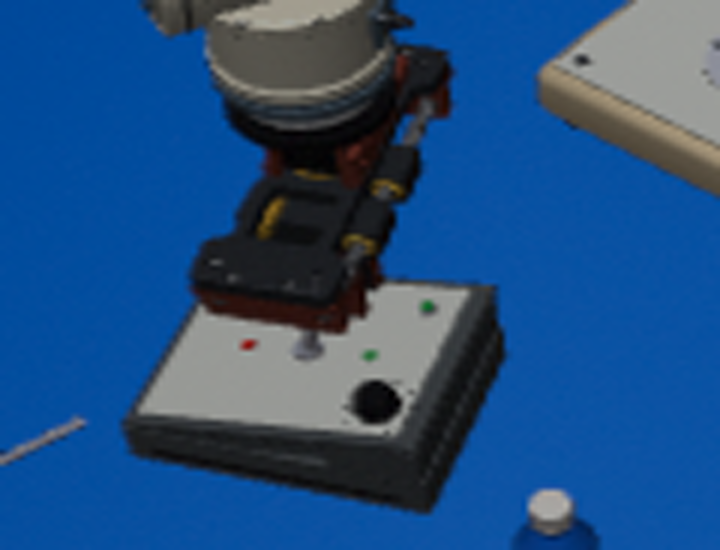

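View pics/w1.png

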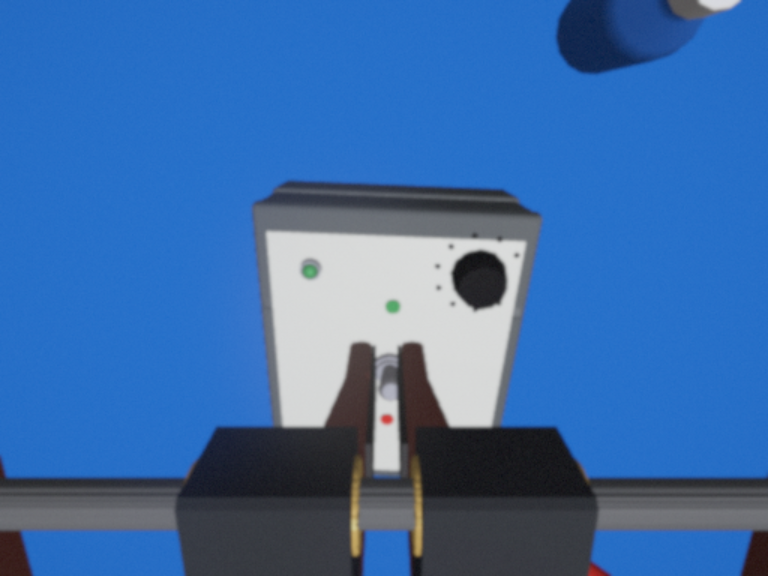

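```bash
python3 - <<'E'
from h import *
d=viewer.get_image('wrist');a=.247
def bx(x,y,z): return [474+x*np.cos(a)-y*np.sin(a),-368+x*np.sin(a)+y*np.cos(a),z]
print(proj(d,[bx(6.8,0,97.3),bx(50,-36,84),bx(0,0,64),[500.5,-360.9,120.6]])*1.5)
for u,v,z in [(390,393,97),(480,279,84),(387,419,57),(393,306,66)]: print(np.round(back(d,u/1.5,v/1.5,z),1))
print(readout.get_obs()['width'])
E
```

```text
[[388.17825796 386.50487677]
 [476.97573925 276.88915101]
 [387.9567181  364.34978502]
 [387.59013894 367.46442505]]
[ 477.7 -367.9   97. ]
[ 530.7 -392.2   84. ]
[ 440.5 -376.2   57. ]
[ 504.  -362.6   66. ]
1.15021816421799
```

Request:
apply_moves(
  commands=[
    [[0.003,0.001,-0.02,0],[0.003,0.001,-0.038,0],[0.003,0.001,-0.038,0],[-0.005,-0.0013,-0.038,0],[-0.012,-0.003,-0.038,0],[-0.019,-0.0048,-0.038,0],[-0.024,-0.006,-0.038,0],[-0.024,-0.006,-0.038,0]],
  ],
)

```text
t: 4.35
ee_pos: [476.4, -367.3, 266.6]
orientation: [2.086, 0.266, -2.087]
ft_force: [-1.0, -1.0, -0.5]
width: 0.3
```

```bash
python3 - <<'E'
from h import *
d=snap('wrist','w2')
print([(np.round(q['position']),q['conf']) for q in models.place_of('wrist','toggle_tip')],[(np.round(q['position']),q['conf']) for q in models.place_of('side','toggle_tip')])
s=snap('side','si2');cv2.imwrite('pics/boxs2.png',cv2.resize(s['color'][135:195,285:360,::-1],None,fx=8,fy=8,interpolation=cv2.INTER_CUBIC))
E
```

```text
[] [(array([ 480., -368.,   98.]), 0.51)]
```

View pics/w2.png

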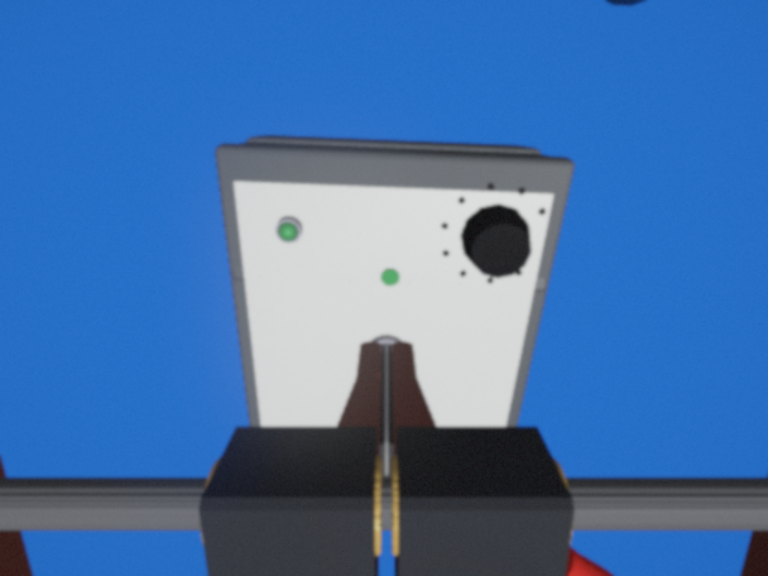

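View pics/boxs2.png

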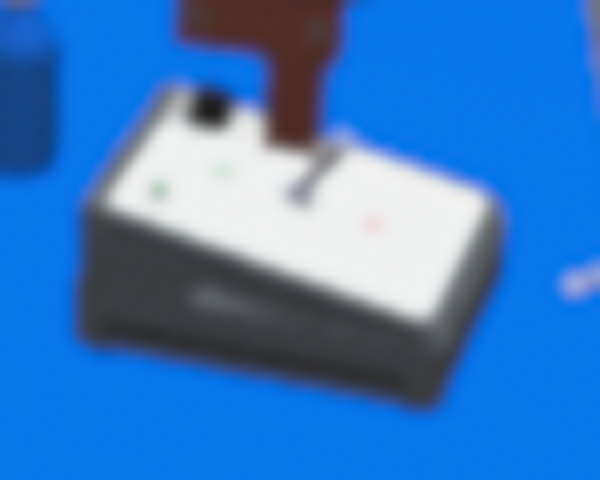

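Request:
apply_moves(
  commands=[
    [[0.004,0.001,0.01,0],[0.006,0.0015,0.05,0],[0.006,0.02,0.1,0],[0.006,0.07,0.12,0],[0.006,0.13,0.12,0],[0.006,0.19,0.12,0],[0.006,0.25,0.12,0],[0.006,0.31,0.12,0]],
  ],
  gripper=0.0878,
)

```text
t: 5.55
ee_pos: [483.0, -55.2, 387.7]
orientation: [2.088, 0.266, -2.084]
ft_force: [1.2, -0.6, 0.3]
width: 76.6
```

Request:
apply_moves(
  commands=[
    [[0,0.06,0,0],[0,0.12,0,0],[0,0.18,0,0],[0,0.24,0,0],[0,0.3,0,0],[0,0.36,0,0],[-0.002,0.415,0,0],[-0.0035,0.4412,0,0]],
  ],
)

```text
t: 6.55
ee_pos: [479.0, 386.9, 387.3]
orientation: [2.086, 0.27, -2.084]
ft_force: [0.2, 0.1, -0.1]
width: 87.7
```

Request:
apply_moves(
  commands=[
    [[0,0,-0.05,0],[0,0,-0.09,0],[0,0,-0.09,0]],
  ],
)

```text
t: 6.92
ee_pos: [478.6, 382.8, 294.1]
orientation: [2.079, 0.262, -2.091]
ft_force: [0.0, -0.1, 0.3]
width: 87.7
```

```bash
python3 - <<'E'
from h import *
d=snap('wrist','w3');s=snap('side','si3')
print(readout.get_obs()['ee_pos'],readout.get_obs()['qpos'])
for im,nm in((d,'w'),(s,'s')):
    hsv=cv2.cvtColor(im['color'],cv2.COLOR_RGB2HSV)
    m=cv2.inRange(hsv,(8,150,120),(25,255,255))
    n,l,st,c=cv2.connectedComponentsWithStats(m)
    for i in range(1,n):
        if st[i,4]>100: print(nm,st[i],c[i],np.round(back(im,*c[i],35),1))
for c in('wrist','side','scene'):
  for l in('cell','cell_collar','toggle_tip'): print(c,l,[(np.round(q['position'],1),round(q['conf'],2)) for q in models.place_of(c,l)])
E
```

```text
[480.05591714 383.90670576 297.73519109] [ 6.55220674e-01  5.42620860e-01  1.72066699e+00 -9.87909118e-05
  8.77764957e-01  1.97275973e+00]
w [ 226  166   63   59 2873] [257.22276366 195.24782457] [479.5 382.4  35. ]
s [149 298  22  17 305] [159.41639344 306.01967213] [479.8 383.5  35. ]
wrist cell [(array([479. , 378.1,   2.1]), 0.75)]
wrist cell_collar [(array([476.5, 382.6,  17.9]), 0.66), (array([476.7, 380.6,   2.5]), 0.4)]
wrist toggle_tip [(array([423.9, 282.9,   2.4]), 0.62)]
side cell [(array([479.9, 385.8,   0.8]), 0.85)]
side cell_collar [(array([477.2, 379.8,  24.9]), 0.71)]
side toggle_tip [(array([ 455.7, -378.5,   91.8]), 0.38)]
scene cell [(array([479.3, 384.2,   0.6]), 0.77)]
scene cell_collar [(array([479.1, 379.6,  22.5]), 0.46)]
scene toggle_tip [(array([479.9, 382.7,  -3.4]), 0.49)]
```

View pics/w3.png

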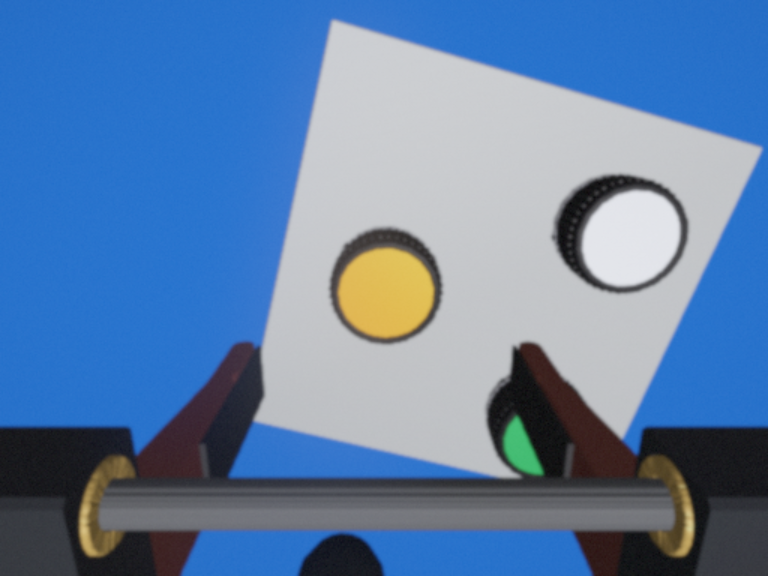

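View pics/si3.png

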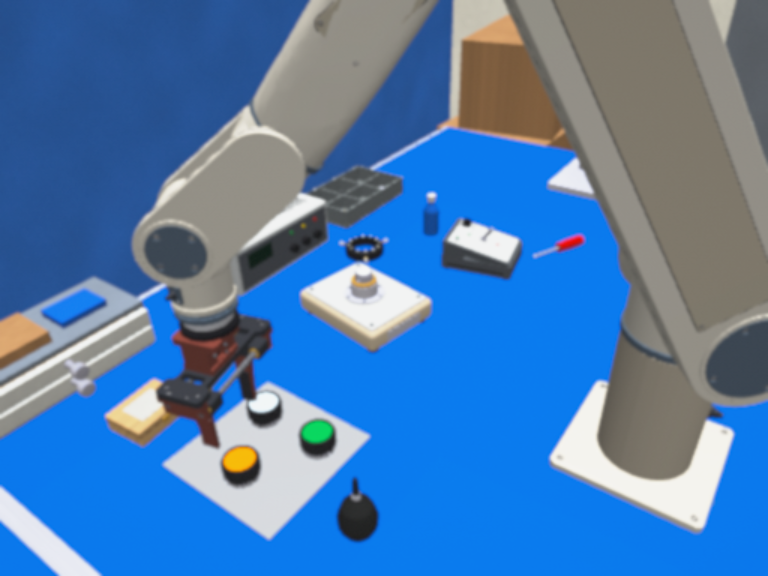

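Request:
apply_moves(
  commands=[
    [[0,-0.0008,-0.04,0],[0,-0.0008,-0.075,0],[0,-0.0008,-0.1,0],[0,-0.0008,-0.1087,0],[0,-0.0008,-0.1087,0],[0,-0.0008,-0.1087,0]],
  ],
)

```text
t: 8.22
ee_pos: [480.0, 383.6, 189.1]
orientation: [2.088, 0.267, -2.085]
ft_force: [0.3, 0.8, 0.3]
width: 87.8
```

Request:
apply_moves(
  commands=[
    [[0,0,0,0],[0,0,0,0],[0,0,0,0],[0,0,0,0],[0,0,0,0],[0,0,0,0]],
  ],
  gripper=0.045,
)

```text
t: 8.98
ee_pos: [479.6, 383.2, 188.2]
orientation: [2.086, 0.266, -2.086]
ft_force: [-0.8, -1.5, 5.0]
width: 56.6
```

Request:
apply_moves(
  commands=[
    [[0,0,0.02,0],[0,0,0.06,0],[0,0,0.11,0],[0,0,0.16,0],[0,0,0.16,0],[0,0,0.16,0]],
  ],
)

```text
t: 9.72
ee_pos: [479.1, 382.9, 348.1]
orientation: [2.086, 0.266, -2.086]
ft_force: [0.3, -0.4, -2.0]
width: 56.3
```

```bash
python3 - <<'E'
from h import *
d=snap('wrist','w4');s=snap('side','si4')
o=readout.get_obs();print(o['ee_pos'],o['ft_force'],o['width'])
hsv=cv2.cvtColor(d['color'],cv2.COLOR_RGB2HSV)
m=cv2.inRange(hsv,(8,150,120),(25,255,255))
n,l,st,c=cv2.connectedComponentsWithStats(m)
for i in range(1,n):
    if st[i,4]>300: print(st[i],c[i],np.round(back(d,*c[i],o['ee_pos'][2]-163+10),1))
cv2.imwrite('pics/si4c.png',cv2.resize(s['color'][200:330,90:220,::-1],None,fx=5,fy=4.5))
E
```

```text
[478.94568626 382.75878651 346.56563741] [-0.77115899 -0.26765998 -1.80218937] 56.23784312234159
[ 204  229  107   90 7577] [257.35159034 274.42787383] [478.9 382.9 193.6]
```

View pics/w4.png

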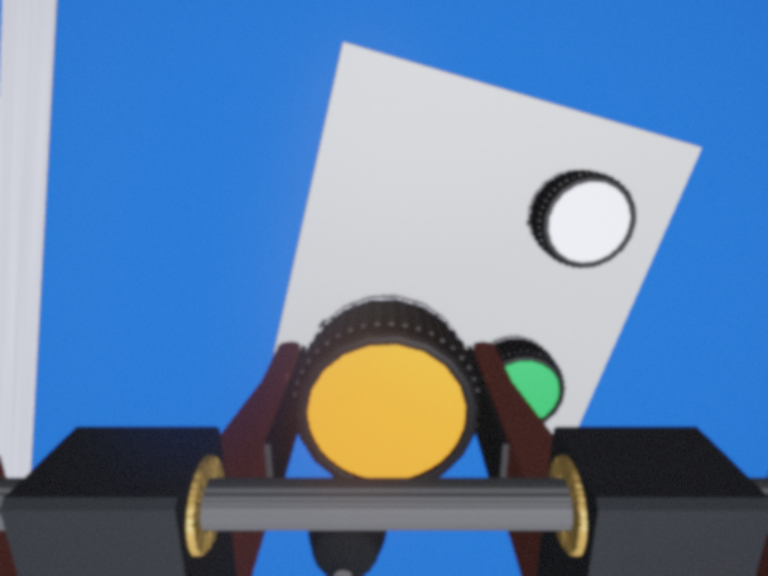

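View pics/si4c.png

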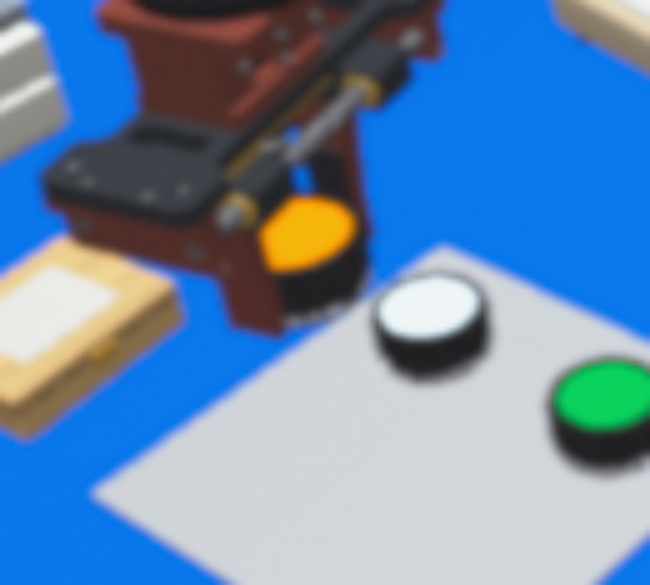

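Request:
apply_moves(
  commands=[
    [[0,-0.04,0,0],[0,-0.1,0,0],[0,-0.16,0,0],[0,-0.22,0,0],[0,-0.28,0,0],[0,-0.34,0,0],[0,-0.4,0,0],[0,-0.44,0,0]],
  ],
)

```text
t: 10.82
ee_pos: [478.8, -59.1, 346.7]
orientation: [2.084, 0.265, -2.09]
ft_force: [0.4, -0.4, -1.0]
width: 56.5
```

Request:
apply_moves(
  commands=[
    [[-0.002,-0.013,0,0],[-0.002,-0.013,0,0],[-0.002,-0.013,0,0]],
  ],
)

```text
t: 11.2
ee_pos: [477.5, -68.7, 347.6]
orientation: [2.085, 0.268, -2.087]
ft_force: [0.1, 0.7, -0.8]
width: 56.4
```

```bash
python3 - <<'E'
from h import *
d=snap('wrist','w5');s=viewer.get_image('side');c=viewer.get_image('scene')
for i,n in((d,'w'),(s,'s'),(c,'c')): np.save('pics/'+n,i,allow_pickle=True)
cv2.imwrite('pics/ps.png',cv2.resize(s['color'][165:235,195:295,::-1],None,fx=7,fy=7,interpolation=cv2.INTER_CUBIC))
cv2.imwrite('pics/pc.png',cv2.resize(c['color'][180:250,225:315,::-1],None,fx=8,fy=8,interpolation=cv2.INTER_CUBIC))
o=readout.get_obs();print(o['ee_pos'],o['qpos'],o['ft_force'])
for k in('wrist','side','scene'):
  for l in('port','spigot_top','light_base'): print(k,l,[(np.round(q['position'],1),round(q['conf'],2)) for q in models.place_of(k,l)])
E
```

```text
[477.61482283 -68.67175195 347.86989295] [-1.67492495e-01  2.98335734e-01  1.98329656e+00  1.30593662e-04
  8.60208413e-01  1.14763574e+00] [ 0.16441768  0.41876441 -1.57432216]
wrist port []
wrist spigot_top [(array([572.6, -48.8, 109. ]), 0.66)]
wrist light_base [(array([570.5, -53.3,   1.1]), 0.74)]
side port [(array([569.7, -54.9,  88.1]), 0.85), (array([6.985e+02, 3.843e+02, 4.000e-01]), 0.68)]
side spigot_top [(array([571.8, -49.7, 105.4]), 0.72)]
side light_base [(array([570.2, -51.9,  -2.4]), 0.57)]
scene port [(array([570.9, -54. ,  86.8]), 0.74)]
scene spigot_top [(array([574.6, -49.1, 105.1]), 0.7)]
scene light_base [(array([ 5.718e+02, -5.000e+01, -4.000e-01]), 0.59), (array([ 729.5, -256.3,    1. ]), 0.16)]
```

View pics/w5.png

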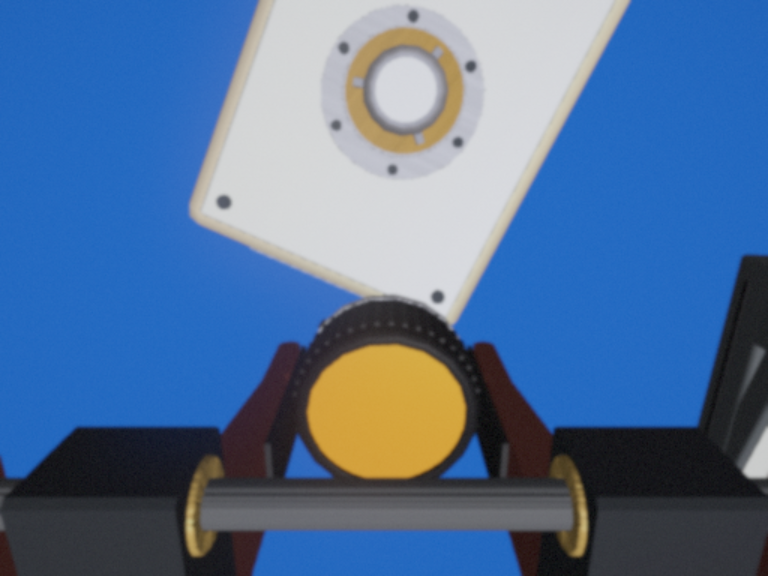

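View pics/pc.png

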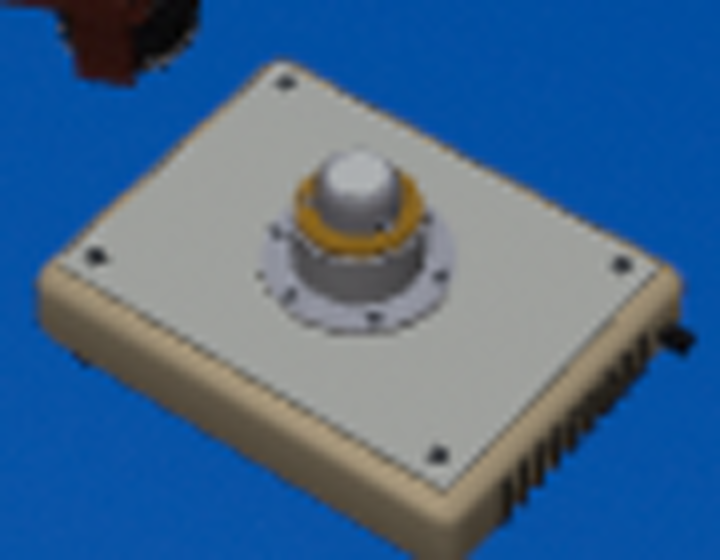

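View pics/ps.png

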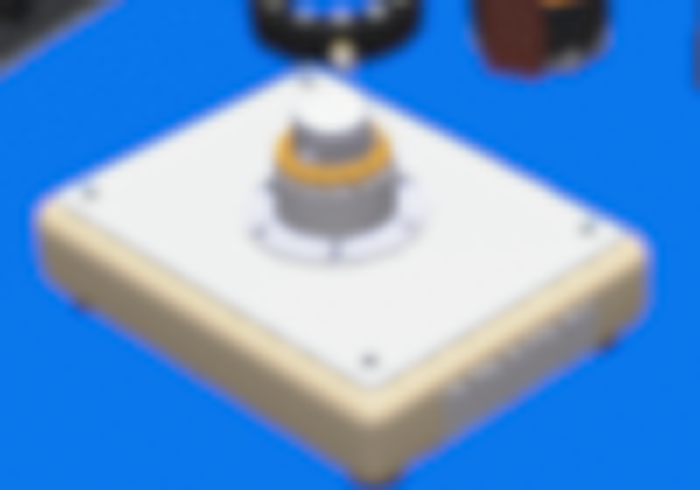

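```bash
python3 - <<'E'
from h import *
d,s,c=[np.load(f'pics/{n}.npy',allow_pickle=True).item() for n in 'wsc']
print(back(d,407/1.5,90/1.5,107)[:2],'sp w')
hsv=cv2.cvtColor(d['color'],cv2.COLOR_RGB2HSV)
m=cv2.inRange(hsv,(10,120,100),(28,255,255));m[120:]=0;m[:,:220]=0;m[:,320:]=0
k=cv2.findContours(m,cv2.RETR_EXTERNAL,cv2.CHAIN_APPROX_NONE)[0];k=max(k,key=cv2.contourArea)
e=cv2.fitEllipse(k);print(e,back(d,*e[0],89.5)[:2])
for r in (26,27,28):pass
print(back(d,e[0][0]-e[1][0]/2,e[0][1],89.5)[:2])
# bright disc top
print(back(s,195+331/7,165+112/7,107)[:2],'s sp top');print(back(s,195+333/7,165+158/7,89.5)[:2],'s ring')
print(back(c,225+360/8,180+178/8,107)[:2],'c sp');print(back(c,225+358/8,180+212/8,89.5)[:2],'c ring')
P=[571.8,-50.5]
for z in(107,89.5,85,55):
  print(z,proj(d,[P+[z]])*1.5,(proj(s,[P+[z]])-[195,165])*7,(proj(c,[P+[z]])-[225,180])*8)
E
```

```text
[572.00240056 -52.7810633 ] sp w
((271.6701965332031, 60.0291748046875), (64.66654968261719, 74.89517211914062), 6.130670547485352) [573.16760869 -53.40717004]
[567.80461863 -32.80082283]
[569.16055634 -49.64291364] s sp top
[563.99548185 -42.87642057] s ring
[575.24566226 -52.60097789] c sp
[575.61119342 -55.09016597] c ring
107 [[401.45516595  89.00391064]] [[327.19392966 109.30461565]] [[354.75349974 171.87034636]]
89.5 [[400.30045382  91.48262844]] [[329.0049148  144.44336186]] [[354.76209938 201.6086678 ]]
85 [[400.03097158  92.06110201]] [[329.46611525 153.39208541]] [[354.76428881 209.17990743]]
55 [[398.46567132  95.42119284]] [[332.49498527 212.16158734]] [[354.77866126 258.88112873]]
```

Request:
apply_moves(
  commands=[
    [[0.04,0.007,0,0],[0.08,0.014,0,0],[0.0945,0.017,-0.01,0],[0.0945,0.017,-0.03,0],[0.0945,0.017,-0.045,0],[0.0945,0.017,-0.045,0],[0.0945,0.017,-0.045,0]],
  ],
)

```text
t: 12.68
ee_pos: [571.9, -52.9, 303.2]
orientation: [2.086, 0.266, -2.086]
ft_force: [-0.1, -0.2, -1.0]
width: 56.2
```

```bash
python3 - <<'E'
from h import *
s=viewer.get_image('side');c=viewer.get_image('scene')
cv2.imwrite('pics/ps2.png',cv2.resize(s['color'][135:235,195:295,::-1],None,fx=6,fy=6,interpolation=cv2.INTER_CUBIC))
cv2.imwrite('pics/pc2.png',cv2.resize(c['color'][150:250,225:315,::-1],None,fx=6,fy=6,interpolation=cv2.INTER_CUBIC))
o=readout.get_obs();print(o['ee_pos'],o['qpos'],o['ft_force'])
E
```

```text
[572.16367536 -52.90905547 303.68839346] [-1.12920941e-01  4.84816311e-01  1.81006027e+00 -4.97079805e-07
  8.45558377e-01  1.20427085e+00] [ 0.60108478  0.84728374 -1.892467  ]
```

View pics/pc2.png

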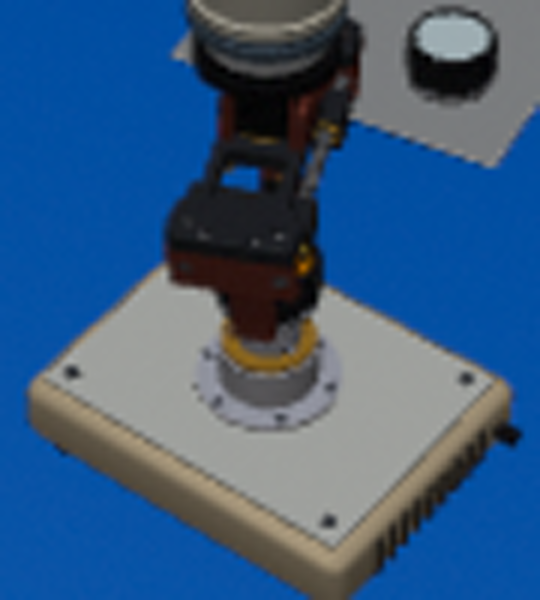

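View pics/ps2.png

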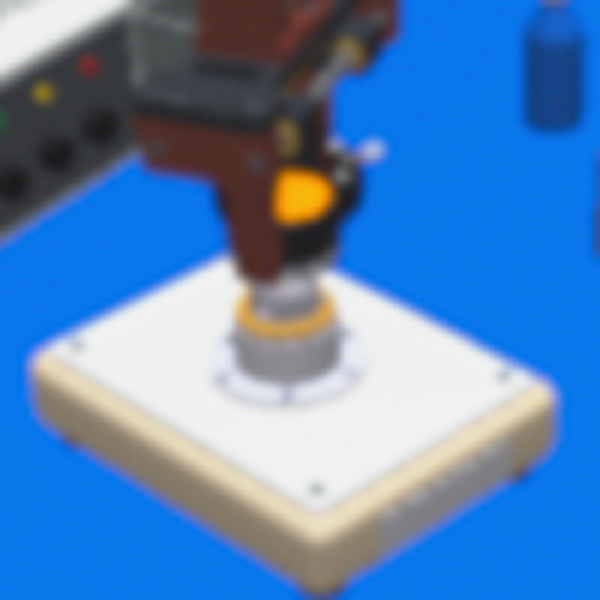

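Request:
apply_moves(
  commands=[
    [[0,0,-0.006,0],[0,0,-0.011,0],[0,0,-0.014,0],[0,0,-0.014,0]],
  ],
)

```text
t: 13.28
ee_pos: [571.9, -52.8, 288.6]
orientation: [2.086, 0.266, -2.087]
ft_force: [0.3, 0.5, -1.0]
width: 56.3
```

Request:
apply_moves(
  commands=[
    [[0,0,-0.002,0],[0,0,-0.004,0],[0,0,-0.004,0]],
  ],
)

```text
t: 13.65
ee_pos: [572.0, -52.7, 284.8]
orientation: [2.086, 0.266, -2.086]
ft_force: [-0.1, 1.2, -2.1]
width: 56.2
```

Request:
apply_moves(
  commands=[
    [[0,0,-0.0015,0],[0,0,-0.003,0],[0,0,-0.003,0],[0,0,-0.003,0]],
  ],
)

```text
t: 14.15
ee_pos: [572.0, -52.8, 281.9]
orientation: [2.086, 0.266, -2.086]
ft_force: [0.3, 0.9, -1.2]
width: 56.5
```

Request:
apply_moves(
  commands=[
    [[0,0,-0.001,0],[0,0,-0.001,0],[0,0,-0.001,0]],
  ],
)

```text
t: 14.52
ee_pos: [572.1, -52.8, 281.1]
orientation: [2.086, 0.266, -2.086]
ft_force: [0.0, 0.7, 0.3]
width: 56.4
```

Request:
apply_moves(
  commands=[
    [[0,0,-0.001,0],[0,0,-0.001,0],[0,0,-0.001,0]],
  ],
)

```text
t: 14.9
ee_pos: [572.1, -52.8, 280.8]
orientation: [2.087, 0.266, -2.086]
ft_force: [-2.1, 1.4, 7.1]
width: 56.0
```

Request:
apply_moves(
  commands=[
    [[0,0,0,0.06],[0,0,0,0.12],[0,0,0,0.18],[0,0,0,0.24]],
  ],
)

```text
t: 15.4
ee_pos: [572.6, -52.7, 280.9]
orientation: [1.946, 0.491, -1.942]
ft_force: [1.1, 1.7, 6.1]
width: 56.3
```

```bash
cat > r.py <<'E'
from h import *
o=readout.get_obs();R=cv2.Rodrigues(np.array(o['orientation']))[0]
print(np.round(o['t'],2),np.round(o['ee_pos'],1),'F',np.round(o['ft_force'],1),'M',np.round(o['moment'],2),'yaw',round(np.arctan2(R[1,1],R[0,1]),3),'tilt',np.round(R[:2,0],4),'w',round(o['width'],1),'q6',round(o['qpos'][5],2))
E
python3 r.py
```

```text
15.4 [572.6 -52.7 280.9] F [1.1 1.7 6.1] M [ 0.36 -0.05 -0.14] yaw -1.075 tilt [0.0021 0.0001] w 56.3 q6 0.96
```

Request:
apply_moves(
  commands=[
    [[0,0,0,0.06],[0,0,0,0.12],[0,0,0,0.18],[0,0,0,0.24]],
  ],
)

```text
t: 15.9
ee_pos: [572.6, -52.8, 280.8]
orientation: [1.794, 0.69, -1.79]
ft_force: [0.2, 2.0, 6.2]
width: 56.3
```

Request:
apply_moves(
  commands=[
    [[0,0,0,0.06],[0,0,0,0.12],[0,0,0,0.18],[0,0,0,0.24]],
  ],
)

```text
t: 16.4
ee_pos: [572.7, -52.8, 280.9]
orientation: [1.634, 0.865, -1.63]
ft_force: [0.4, 1.5, 4.0]
width: 56.6
```

```bash
python3 r.py
```

```text
16.4 [572.7 -52.8 280.9] F [0.4 1.5 4. ] M [ 0.16 -0.16 -0.11] yaw -0.595 tilt [ 0.0024 -0.0001] w 56.6 q6 0.48
```

Request:
apply_moves(
  commands=[
    [[0,0,0,0.06],[0,0,0,0.12],[0,0,0,0.18],[0,0,0,0.24]],
  ],
)

```text
t: 16.9
ee_pos: [572.0, -52.9, 279.9]
orientation: [1.466, 1.02, -1.466]
ft_force: [0.0, -0.1, -0.3]
width: 56.3
```

```bash
python3 r.py
```

```text
16.9 [572.  -52.9 279.9] F [ 0.  -0.1 -0.3] M [-0.   -0.04 -0.06] yaw -0.355 tilt [ 0.0001 -0.0002] w 56.3 q6 0.24
```

Request:
apply_moves(
  commands=[
    [[0,0,-0.001,0],[0,0,-0.002,0],[0,0,-0.003,0],[0,0,-0.003,0]],
  ],
)

```text
t: 17.4
ee_pos: [572.0, -52.8, 276.8]
orientation: [1.467, 1.019, -1.467]
ft_force: [-0.9, 1.1, -1.7]
width: 55.9
```

```bash
python3 r.py
```

```text
17.4 [572.  -52.8 276.8] F [-0.9  1.1 -1.7] M [-0.02 -0.08  0.  ] yaw -0.357 tilt [-0.0002 -0.    ] w 55.9 q6 0.24
```

Request:
apply_moves(
  commands=[
    [[0,0,-0.001,0],[0,0,-0.002,0],[0,0,-0.003,0],[0,0,-0.003,0]],
  ],
)

```text
t: 17.9
ee_pos: [572.0, -52.8, 274.2]
orientation: [1.467, 1.019, -1.467]
ft_force: [-1.6, 0.6, 3.3]
width: 56.5
```

Request:
apply_moves(
  commands=[
    [[0,0,-0.001,0],[0,0,-0.002,0],[0,0,-0.003,0],[0,0,-0.003,0]],
  ],
)

```text
t: 18.4
ee_pos: [572.1, -52.8, 271.1]
orientation: [1.467, 1.019, -1.467]
ft_force: [-1.9, -0.4, 5.0]
width: 56.5
```

```bash
python3 r.py
```

```text
18.4 [572.1 -52.8 271.1] F [-1.9 -0.4  5. ] M [0.   0.37 0.05] yaw -0.357 tilt [ 0.0001 -0.    ] w 56.5 q6 0.24
```

Request:
apply_moves(
  commands=[
    [[0,0,-0.0005,0],[0,0,-0.001,0],[0,0,-0.001,0],[0,0,-0.001,0]],
  ],
)

```text
t: 18.9
ee_pos: [572.1, -52.8, 270.3]
orientation: [1.467, 1.019, -1.467]
ft_force: [-2.8, -0.4, 7.3]
width: 56.0
```

Request:
apply_moves(
  commands=[
    [[0,0,-0.0005,0],[0,0,-0.001,0],[0,0,-0.001,0],[0,0,-0.001,0]],
  ],
)

```text
t: 19.4
ee_pos: [572.1, -52.8, 270.1]
orientation: [1.467, 1.018, -1.467]
ft_force: [-5.2, 0.3, 14.6]
width: 56.4
```

```bash
python3 r.py
```

```text
19.4 [572.1 -52.8 270.1] F [-5.2  0.3 14.6] M [ 0.11  0.81 -0.01] yaw -0.357 tilt [ 0.0003 -0.    ] w 56.4 q6 0.24
```

Request:
apply_moves(
  commands=[
    [[0,0,0,0],[0,0,0,0],[0,0,0,0],[0,0,0,0],[0,0,0,0],[0,0,0,0],[0,0,0,0],[0,0,0,0]],
  ],
)

```text
t: 20.4
ee_pos: [572.1, -52.8, 270.1]
orientation: [1.467, 1.018, -1.467]
ft_force: [-4.2, 0.8, 14.5]
width: 56.1
```

```bash
python3 r.py; python3 - <<'E'
from h import *
s=viewer.get_image('side');snap('wrist','w9');c=viewer.get_image('scene')
cv2.imwrite('pics/s9.png',cv2.resize(s['color'][135:235,195:295,::-1],None,fx=6,fy=6,interpolation=cv2.INTER_CUBIC))
cv2.imwrite('pics/c9.png',cv2.resize(c['color'][150:320,150:320,::-1],None,fx=3.5,fy=3.5,interpolation=cv2.INTER_CUBIC))
for k in('side','scene','wrist'):
  for l in('cell','toggle_tip','green_cell','clear_cell'): print(k,l,[(np.round(q['position'],1),round(q['conf'],2)) for q in models.place_of(k,l)])
E
python3 r.py
```

```text
20.4 [572.1 -52.8 270.1] F [-4.2  0.8 14.5] M [ 0.06  0.89 -0.03] yaw -0.357 tilt [ 0.0003 -0.    ] w 56.1 q6 0.24
side cell [(array([577., -46.,  84.]), 0.48)]
side toggle_tip [(array([ 452.4, -374.5,   94.8]), 0.54)]
side green_cell []
side clear_cell [(array([536.5, 276. ,   3. ]), 0.61), (array([ 6.476e+02, -4.242e+02, -2.000e-01]), 0.44)]
scene cell [(array([571.5, -54.1,  78.5]), 0.6)]
scene toggle_tip [(array([ 450.1, -371.6,   88.1]), 0.57), (array([572.7, -50.3,  81.3]), 0.43)]
scene green_cell [(array([ 647.8, -428.6,   -1.1]), 0.54)]
scene clear_cell [(array([537.2, 280. ,   4.4]), 0.6), (array([483.8, 325. ,   1.1]), 0.53)]
wrist cell [(array([570.8, -54.5,  87.9]), 0.93)]
wrist toggle_tip []
wrist green_cell []
wrist clear_cell []
21.15 [572.1 -52.8 270.1] F [-5.1  1.2 14.7] M [0.09 0.87 0.01] yaw -0.357 tilt [ 0.0004 -0.    ] w 56.4 q6 0.24
```

View pics/s9.png

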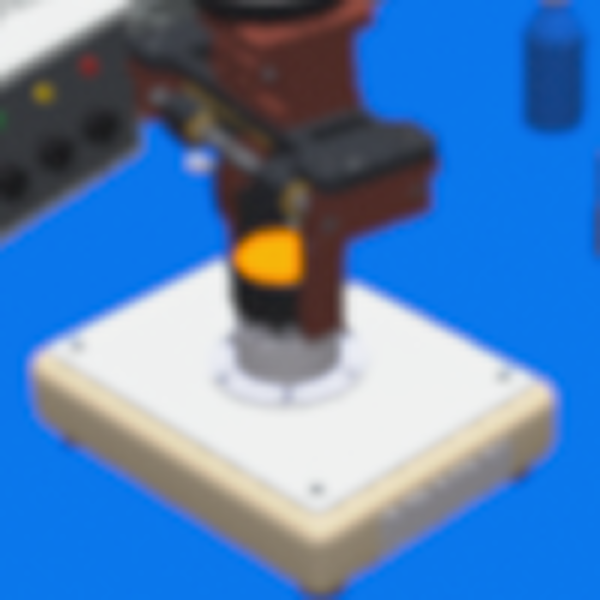

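View pics/w9.png

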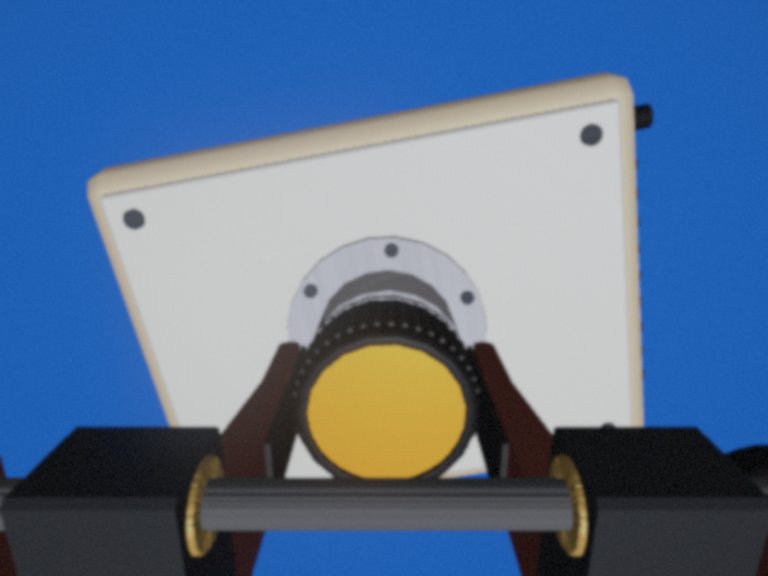

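View pics/c9.png

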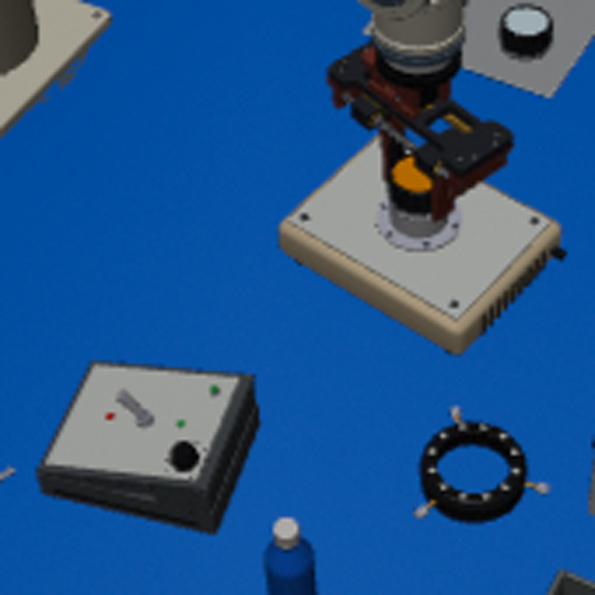

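The pictures show the cell flush on the boss with the brass ring hidden. The toggle leans to the red dot, and the readings are steady, so I am handing in.

```bash
python3 -c "
from workcell import workorder
print(workorder.close_job())"; python3 r.py
```

```text
the job is handed in; nothing more can be done
None
the job is handed in; nothing more can be done
```

The lamp is off, and the amber filter cell is fully home on the port with the gripper still holding it down. The job is handed in.

- **Lamp:** I pushed the toggle over with the closed fingers. The last scene picture shows it leaning to the red dot, and the side camera put its tip where OFF should be.
- **Fitting the cell:** I gripped it by the knurled collar and set it on the pins with about 7 N. After about 0.95 rad of turning the force fell to zero and it dropped over the pins.
- **Home position:** I pushed down until the arm stopped moving. With the TCP at 270.1 mm, the underside should be at about 85 mm, level with the shoulder. The wrist reads a steady 14.6 N, well over the 8.5 N spring, the tool is upright within 0.001 rad, and the brass ring is hidden in the pictures.
- **Checks that were off:** a sideways force of about 4–5 N in x remains. The networks' positions for the cell scattered by 5–6 mm, so I relied on force, height and pictures instead. I did not measure each bystander again. None looked moved in the last pictures, which did not show all of them.

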